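Clear the pen off a chest and hold its lid at the balance point

TASK

A lid stay is about to be screwed to this wooden chest: first take the felt pen off its lid and stand it upright in the empty white tumbler. Then swing the lid up to its balance point, where it would fall neither shut nor backwards, without letting it drop or go over, and finish while still holding it there in the gripper. Leave the other things where they are.

Things in the scene. Friction and masses are not known exactly. Their poses are not given: they have to be found in the camera images.
- chest: Small light-wood chest with a hinged lid, fixed on the cart top; 160 mm deep (x), 200 mm wide (y), 104 mm high with the lid shut, top of the lid flat. Origin: centre of its underside. Its own -x axis is its front, where the bow handle is; its hinge is along the back at own x = +84 mm. It stands with its front turned to the robot's right (yaw 1.45 to 1.85 rad).
- hinge (a point): Middle of the lid's hinge line, 68.5 mm above the cart top; the hinge line runs along this point's y axis (the chest's y). The x axis points out of the chest's back.
- handle (a point): Middle of the bar of the steel bow handle on the front of the lid. Round bar 10 mm thick, parallel to the hinge line, 88 mm of it straight; the posts at its ends (108 mm apart) hold it 42 mm (to the bar's centre) out from the lid's front wall. Lid shut, it is 86.5 mm above the cart top; seen from the hinge it is 206 mm forward and 18 mm up. The point turns with the lid.
- lid (a joint): Angle of the lid about its hinge, rad: 0 shut, growing as the front edge swings up and back; stop at 2.4. It is a cap lid 35 mm deep, about 0.4 kg (0.3 to 0.5), turning almost without friction. Its centre of mass is 91.5 mm forward of the hinge line and 25 mm above it when shut, so it balances at 1.305 rad (15 degrees short of upright): below that it falls shut, beyond that it falls backwards.
- pen_mid (a point): Centre of a felt pen lying flat on the lid at the start: 140 mm long (along the point's y axis), 18 mm wide, 19 mm high (9.5 mm from this point to the surface it lies on), 18 g. Either end may go into the tumbler.
- pen: The same pen; origin under its middle, y axis along it.
- mouth (a point): Centre of the mouth of the empty white china tumbler, 85 mm above its foot; z axis is the tumbler's axis. Inside 58 mm wide at the mouth, 53 mm at the inner floor, which is 79 mm below the mouth; outside 66 mm wide, walls 4 mm, 0.35 kg, standing loose on the cart top.
- tumbler: The same tumbler; origin: centre of its underside.
- glue: Bystander: glue stick standing, 30 mm wide, 95 mm high; origin: centre of its underside.
- stapler: Bystander: small stapler, 22 mm wide, 110 mm long (its y axis), 36 mm high; origin: centre of its underside.
- bottle: Bystander: squeeze bottle standing, 37 mm wide, 98 mm high; origin: centre of its underside.
- driver: Bystander: small screwdriver, 150 mm, lying on the cart top.
Not all that is in view belongs to the job. What is shaped like the tumbler but blue is not meant.

How it is judged (in metres and radians):
On the way, in this order (a step that is already met when the one before it is completed fails the run):
1. the pen stands in the tumbler, let go of (angle between the y axis of pen_mid and the z axis of mouth, either way round below 0.55 rad and horizontal distance between pen_mid and mouth below 0.032 m and z of pen_mid in the frame of mouth between -0.04 and 0.02 m and angle between mouth's own z axis and vertical below 0.12 rad and height (world z) of mouth below 0.095 m and contact force between the fingers and pen below 0.1 N), for 0.2 s.
2. the lid is held at its balance point (value of joint lid between 1.225 and 1.385 rad and velocity of joint lid between -0.1 and 0.1 rad/s and contact force between the fingers and lid above 1 N and contact force between lid and pen below 0.1 N and contact force between lid and tumbler below 0.1 N), for 0.4 s.
At the end, for the whole second after the job is handed in: The pen stands in the upright tumbler (leaning less than 0.55 rad, let go of), and the lid is held by the gripper's fingers, still, within 0.08 rad of its balance point at 1.305 rad, with neither pen nor tumbler propping it (all of step 1 and all of step 2); the arm keeps its last pose, push and grip.
It fails at once if the lid goes over backwards (value of joint lid above 1.7 rad).
It fails at once if the lid is let drop (velocity of joint lid below -1.5 rad/s).
It fails at once if the glue stick, stapler, squeeze bottle or screwdriver is knocked over or moved more than 30 mm (distance of any of glue, stapler, bottle, driver from where it was at the start of the episode above 0.03 m or angle between any of glue, bottle's own z axis and vertical above 0.3 rad).
It also fails if it takes over 50 s, if anything falls off the work surface, if the arm or the gripper's body presses on something with over 40 N, if the wrist force passes 120 N, or if a joint passes its speed limit or range.

ROBOT

A 6-joint arm with a two-finger parallel gripper is mounted at the origin on a cart in front of the work surface, level with it; the furniture and walls round the work are solid. World frame = base frame: x ahead of the robot, y to its left, z up, the work surface at z = 0. Lengths are in m, angles in degrees, forces in N, time in s.
With the tool pointing down it reaches from about 0.35 to 0.875 m from the base axis. Payload 4.2 kg.
Tool frame: the origin (TCP) lies on the centre line of the jaws, within the pads' length; the fingertips stand 11 mm ahead of it and the grasp point (between the pads) lies 8 mm behind it; z points along the fingers, y is the line along which they close (so a half turn about z gives the same grasp; the last joint's range is limited). The gripper opens to 87 mm and grips with 3 to 60 N. Pads are 19 mm wide; open, the fingers measure 117 mm over their backs; the gripper's body (75 mm by 190 mm) begins 51 mm behind the grasp point.
Start: joints at [86.093, 22.042, 0.453, 0, -68.411, -14.817], TCP at [0.201, 0.592, 0.234] pointing down, gripper open.
Joint ranges: [-179.83, 179.83], [-69.29, 118.12], [-61.27, 80.66], [-181.25, 117.63], [-171.15, -9.14], [-177.46, 177.46]. Speed limits (degrees/s): [159.86, 159.86, 180, 180, 180, 180].

INTERFACE

Orientations are given as a 3x3 rotation matrix whose columns are the frame's x, y, z axes.
In Python, from station import r gives the robot as it stands.
- The arm moves only by the tool servo_tool, never from a script. Its argument "commands" is a list that holds one entry, the list of rows, each a list of 7 numbers: the closure, from 0 (fully open) to 1 (shut), then the shift along the tool's x, y, z in mm, then the turn, a rotation vector about the tool's x, y, z in rad. In form: [[[claw, x, y, z, ax, ay, az], ...]]. A call has exactly 5 rows; each row is the pose to reach, as a shift and turn from the pose commanded when the call began, along the tool's axes at that moment; what a row does not reach only later rows make up. A row lasts 1/10 s, in which the tool goes at most 50 mm and 8.59 degrees, less where a joint would pass 70% of its speed; a pose out of reach is approached as far as the arm can. A call with a gripper value outside its range is refused whole. The fingers move at their own pace and stop on an object; the grip force is fixed at half the most. Time passes only in rows, so rows that repeat a pose let the fingers close, or fill a call up. It gives the time, the measured TCP pose, the force, the opening and the grip force at its end, in the units of the state.
- r.sense(): the state, without advancing time (a new reading comes with each control period).
- r.capture(name): name is "scene" or "top"; returns a dict with "pixels" (384x512x3 uint8, red, green, blue), "camera_matrix" (3x3 intrinsics, pixels), "R" (3x3) and "t" (3): a world point X has camera coordinates R X + t. Camera axes: x right, y down, z forward; pixel columns grow to the right and rows downward; lengths in m; the calibration is good to about 2 mm. A picture is of the moment at which its call begins. There is no depth.
- r.finish_job(): hands the job in; it is judged then, once.
The state is a dict: "time_s": time; "joints": joint angles; "joint_velocities": joint speeds; "effort": joint torques, N m; "tcp_pos": TCP position; "ee_rot": TCP orientation; "wrist_force": force on the tool from outside, world axes, zero at the start; "moment": the same for the moment, N m; "gripper_width": opening from 0.0 (shut) to 1.0 (fully open); "gripper_force": force on a finger pad.
Only numpy, scipy, OpenCV 4.12 (cv2) and the standard library are available. Lean on these libraries where they do the work, as an engineer would, in place of code of your own. Each camera call takes 0.05 s, during which the arm holds its last target. There are 200 camera calls.

## Working session

There is one attempt and no reset: what is moved stays moved. The work goes in short steps, Python scripts to look and compute and a tool call to move; the robot and the scene stay as the last step left them, time stands still between calls to the robot, and variables do not carry over. Pictures are saved under pics/ and viewed, at most 10 in all, crops included, and the job is handed in when it is done.

Besides the shell and the picture viewer there is one more tool, called after "Emit:" as a command line: name --argument value ..., lists and objects as JSON in quotes. servo_tool: Moves the arm, as the interface text tells. Its arguments: {"type":"object","properties":{"commands":{"type":"array","items":{"type":"array","items":{"type":"array","items":{"type":"number"}}}}},"required":["commands"]}

```bash
ls; mkdir -p pics; python3 - <<'E'
from station import r
import cv2,pickle
for n in("scene","top"):
    c=r.capture(n); pickle.dump(c,open(f"pics/{n}0.pkl","wb"))
    cv2.imwrite(f"pics/{n}0.png",cv2.resize(c["pixels"][:,:,::-1],(768,576),interpolation=cv2.INTER_CUBIC))
    print(n,c["camera_matrix"],c["R"],c["t"])
print(r.sense())
E
```

```text
pics
scene [[435.289975     0.         257.75580839]
 [  0.         435.289975   187.41657175]
 [  0.           0.           1.        ]] [[ 0.4829308  -0.87559505 -0.01054325]
 [-0.5958193  -0.3197506  -0.73672173]
 [ 0.64169869  0.36206749 -0.67611384]] [-0.20063717  0.33312407  0.88680564]
top [[400.81100593   0.         260.2065012 ]
 [  0.         400.81100593 192.61621531]
 [  0.           0.           1.        ]] [[-0.02458716 -0.99969401 -0.00271183]
 [-0.99742653  0.02471396 -0.06730178]
 [ 0.06734821  0.00105009 -0.99772898]] [0.03941603 0.4608025  1.27086958]
{'time_s': 0.1, 'joints': array([ 8.60941131e+01,  2.20886938e+01,  3.88676561e-01, -2.44217872e-02,
       -6.84104066e+01, -1.48168264e+01]), 'joint_velocities': array([ 0.04798701, -0.0799909 ,  0.22761053,  0.11101657, -0.02816902,
       -0.00723248]), 'effort': array([ 5.96969076e-04, -3.91688061e+01,  1.87934875e+01,  4.23194200e+00,
        1.34372280e-02, -7.46638830e-05]), 'tcp_pos': array([0.20043737, 0.5914597 , 0.23255394]), 'ee_rot': array([[ 9.47032657e-01, -3.21136840e-01, -5.26694844e-04],
       [-3.21137253e-01, -9.47030766e-01, -1.89575295e-03],
       [ 1.09999891e-04,  1.96448129e-03, -9.99998064e-01]]), 'wrist_force': array([ 0.21850024, -0.28688146,  1.23899692]), 'moment': array([-0.0703254 , -0.01246665,  0.03194442]), 'gripper_force': 0.0, 'gripper_width': 0.9992756886742934}
```

View pics/scene0.png

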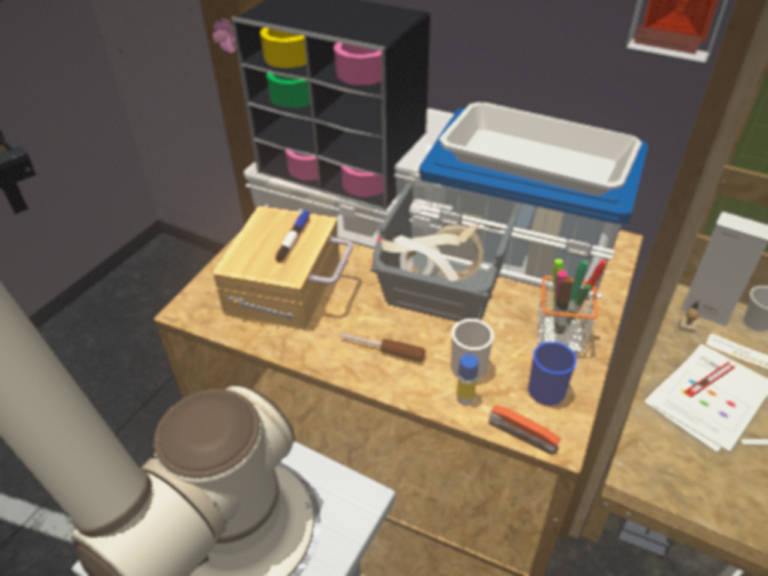

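View pics/top0.png

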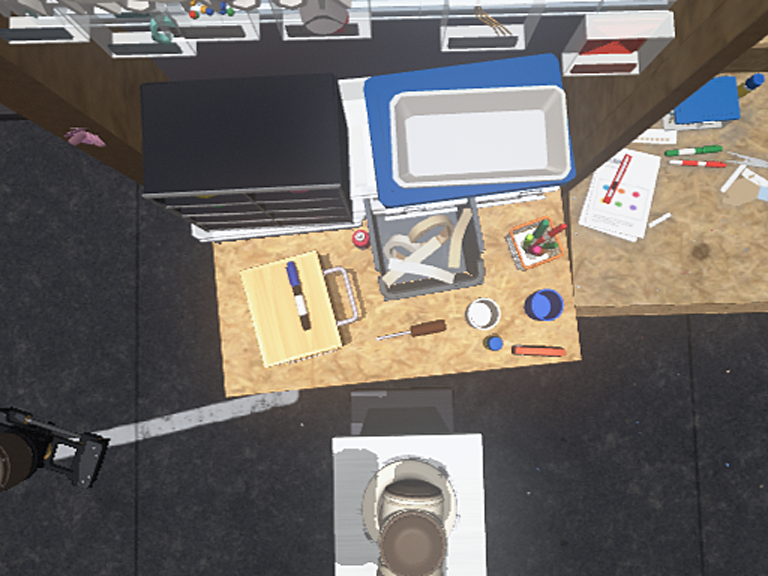

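The scene view shows the pen on the lid at (293,235), the white tumbler at (472,345) and the glue stick just in front of it at (467,380). The top view (scaled 1.5×) shows the lid at about (241,270)-(342,347), the pen from (292,263) to (305,328), the handle bar at x≈350, the tumbler mouth at (484,313), the glue at (494,343) and a red bottle cap at (360,238).

```bash
cat > h.py <<'E'
import numpy as np,cv2,pickle
def ray(c,uv,z):
    K,R,t=c["camera_matrix"],c["R"],c["t"]
    o=-R.T@t; d=R.T@np.linalg.solve(K,np.array([uv[0],uv[1],1.]))
    return o+d*(z-o[2])/d[2]
def proj(c,X):
    p=c["camera_matrix"]@(c["R"]@np.asarray(X)+c["t"]); return p[:2]/p[2]
def blob(m,box):
    x0,y0,x1,y1=box; k=np.zeros(m.shape,np.uint8); k[y0:y1,x0:x1]=m[y0:y1,x0:x1]
    n,l,s,_=cv2.connectedComponentsWithStats(k); i=1+np.argmax(s[1:,4])
    return max(cv2.findContours((l==i).astype(np.uint8),0,1)[0],key=cv2.contourArea),s[i]
E
python3 - <<'E'
from h import *
np.set_printoptions(precision=4,suppress=True)
c=pickle.load(open("pics/top0.pkl","rb")); hsv=cv2.cvtColor(c["pixels"],cv2.COLOR_RGB2HSV)
H,S,V=[hsv[...,i].astype(int) for i in range(3)]
# lid: yellowish
for y,x in((190,180),(190,235),(220,165),(230,240),(180,165),(200,150)): print("hsv",x,y,hsv[y,x])
lid=((H>15)&(H<32)&(S>60)&(V>200)).astype(np.uint8)
lid=cv2.morphologyEx(lid,cv2.MORPH_OPEN,np.ones((3,3)))
k,s=blob(lid,(155,160,232,250)); b=cv2.minAreaRect(k); print("lid",b,s)
P=np.array([ray(c,q,.104) for q in cv2.boxPoints(b)]);print(P, P.mean(0))
pen=(((S<60)|(V<110)|((H>100)&(H<135)))).astype(np.uint8)
k,s=blob(pen,(175,165,215,228)); b=cv2.minAreaRect(k);print("pen",b,s)
P=np.array([ray(c,q,.1135) for q in cv2.boxPoints(b)]);print(P,P.mean(0))
tm=((S<50)&(V>110)).astype(np.uint8)
k,s=blob(tm,(305,190,338,225)); e=cv2.fitEllipse(cv2.convexHull(k)); print("tum",e,s,ray(c,e[0],.085))
bl=((H>100)&(H<130)&(S>120)).astype(np.uint8)
k,s=blob(bl,(318,220,340,236)); e=cv2.minEnclosingCircle(k); print("glue",e,ray(c,e[0],.095))
rd=(((H<8)|(H>170))&(S>120)).astype(np.uint8)
k,s=blob(rd,(230,148,250,168)); e=cv2.minEnclosingCircle(k); print("bottle",e,ray(c,e[0],.098))
k,s=blob(rd,(335,225,385,240)) if rd[225:240,335:385].any() else (None,None)
dk=((V<150)&(S>100)).astype(np.uint8)
print("driver", [ray(c,(u/1.5,v/1.5),.012) for u,v in((378,339),(446,325))])
# handle
hd=((S<70)&(V>120)).astype(np.uint8)
k,s=blob(hd,(215,170,243,222)); b=cv2.minAreaRect(k); print("handle",b,s,[ray(c,q,.0865) for q in cv2.boxPoints(b)])
cv2.imwrite("pics/crop0.png",cv2.resize(c["pixels"][150:260,145:345,::-1],(800,440),interpolation=cv2.INTER_CUBIC))
E
```

```text
hsv 180 190 [ 23  86 246]
hsv 235 190 [ 18  92 235]
hsv 165 220 [ 17 105 228]
hsv 240 230 [ 17  97 231]
hsv 165 180 [ 25  73 247]
hsv 150 200 [ 18 101 229]
lid ((193.0, 204.5), (89.0, 76.0), 90.0) [ 155  160   77   90 5368]
[[0.5618 0.3418 0.104 ]
 [0.5561 0.1133 0.104 ]
 [0.2905 0.1185 0.104 ]
 [0.296  0.3436 0.104 ]] [0.4261 0.2293 0.104 ]
pen ((198.69810485839844, 196.44337463378906), (46.839942932128906, 6.593306064605713), 74.05460357666016) [190 174  17  46 269]
[[0.5133 0.2381 0.1135]
 [0.5182 0.2192 0.1135]
 [0.3835 0.183  0.1135]
 [0.3787 0.2018 0.1135]] [0.4484 0.2105 0.1135]
tum ((321.8424377441406, 208.89205932617188), (21.453813552856445, 23.05655860900879), 79.93616485595703) [310 198  24  22 388] [ 0.403  -0.1573  0.085 ]
glue ((330.0, 229.0), 4.472236156463623) [ 0.3421 -0.1781  0.095 ]
bottle ((240.0, 158.0), 5.385264873504639) [0.5624 0.0864 0.098 ]
driver [array([0.3555, 0.0569, 0.012 ]), array([ 0.3817, -0.089 ,  0.012 ])]
handle ((225.9192352294922, 198.70384216308594), (42.53730773925781, 18.7690372467041), 74.74488067626953) [215 177  24  45 263] [array([0.497 , 0.1758, 0.0865]), array([0.5107, 0.1204, 0.0865]), array([0.3853, 0.089 , 0.0865]), array([0.3717, 0.144 , 0.0865])]
```

View pics/crop0.png

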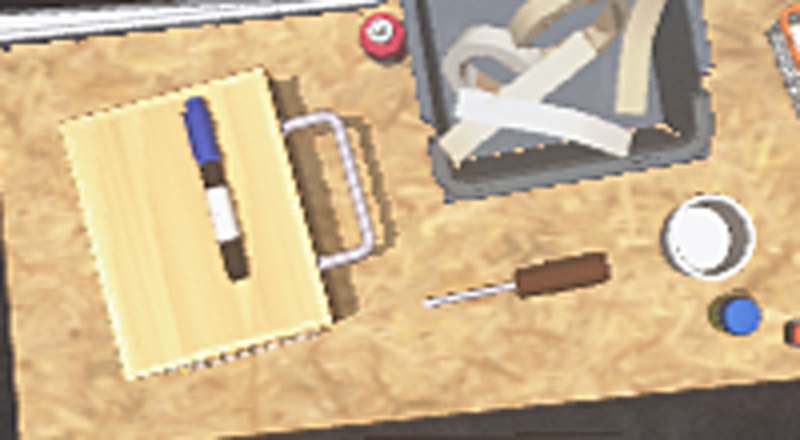

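```bash
python3 - <<'E'
from h import *
np.set_printoptions(precision=4,suppress=True)
c=pickle.load(open("pics/top0.pkl","rb")); sc=pickle.load(open("pics/scene0.pkl","rb"))
f=lambda u,v,z: ray(c,(145+u/4,150+v/4),z)
L=np.array([f(*q,.104) for q in((62,123),(265,70),(330,322),(128,378))]);print(L,L.mean(0))
back=(L[0]+L[3])/2; fr=(L[1]+L[2])/2; print("sizes",np.linalg.norm(L[1]-L[0]),np.linalg.norm(L[2]-L[1]))
d1=(L[1]-L[0]+L[2]-L[3]); d2=L[1]-L[2]
print("front heading",np.degrees(np.arctan2(d1[1],d1[0])),"along",np.degrees(np.arctan2(d2[1],d2[0])))
th=np.radians((np.degrees(np.arctan2(d1[1],d1[0]))+np.degrees(np.arctan2(d2[1],d2[0]))-90)/2); n=np.array([np.cos(th),np.sin(th),0])
C=L.mean(0); print("handle pred",C+n*(80+42)/1000, "hinge",C-n*.084,"th",np.degrees(th))
print("bar px ends ->",f(350,130,.0865),f(368,240,.0865))
print("bin",f(445,200,.0),f(445,200,.1),f(710,155,.1)); 
for X in([.44,.05,.1],):print(proj(sc,X)*1.5)
# triangulate
def tri(a,b):
    A=[]
    for cam,(u,v) in((c,a),(sc,b)):
        P=cam["camera_matrix"]@np.c_[cam["R"],cam["t"]]; A+= [u*P[2]-P[0],v*P[2]-P[1]]
    X=np.linalg.svd(np.array(A))[2][-1]; return X[:3]/X[3]
print("bin left near",tri((380/1.5,297/1.5),(377/1.5,258/1.5)),"right near",tri((484/1.5,283/1.5),(486/1.5,285/1.5)))
print("tumbler top in scene", tri((484/1.5,313/1.5),(472/1.5,333/1.5)))
print("cupboard low edge",[ray(c,(u/1.5,v/1.5),.1) for u,v in((215,238),(350,222))])
E
```

```text
[[0.4987 0.3257 0.104 ]
 [0.5349 0.173  0.104 ]
 [0.3453 0.1278 0.104 ]
 [0.3077 0.2783 0.104 ]] [0.4216 0.2262 0.104 ]
sizes 0.1569541745195654 0.1948428682646488
front heading -76.31699777769579 along 13.409178461364101
handle pred [0.4502 0.1076 0.104 ] hinge [0.402  0.3079 0.104 ] th -76.45390965816584
bar px ends -> [0.4897 0.1113 0.0865] [0.4059 0.0994 0.0865]
bin [0.439  0.0415 0.    ] [0.4341 0.0403 0.1   ] [ 0.4629 -0.1591  0.1   ]
[367.4   270.222]
bin left near [0.4433 0.0409 0.1283] right near [ 0.461  -0.1549  0.1381]
tumbler top in scene [ 0.404  -0.1606  0.0839]
cupboard low edge [array([0.5673, 0.3781, 0.1   ]), array([0.593 , 0.1058, 0.1   ])]
```

```bash
cat >> h.py <<'E'
from scipy.spatial.transform import Rotation as Rn
np.set_printoptions(precision=4,suppress=True)
def tool(az,el,s=1):
    """z along azimuth az, el deg below horizontal; y horizontal; x has heading: s=1 -> x on the upper side(-), along az when down"""
    a,e=np.radians([az,el]); z=np.array([np.cos(a)*np.cos(e),np.sin(a)*np.cos(e),-np.sin(e)])
    x=s*np.array([np.cos(a)*np.sin(e),np.sin(a)*np.sin(e),np.cos(e)]); return np.c_[x,np.cross(z,x),z]
def go(p,R,n=5):
    from station import r
    s=r.sense(); A=s["ee_rot"]; d=A.T@(np.asarray(p)-s["tcp_pos"])*1000
    v=Rn.from_matrix(A.T@R).as_rotvec()
    print("t",s["time_s"],"tcp",s["tcp_pos"],"J",s["joints"].round(1),"w",s["gripper_width"],"F",s["wrist_force"].round(1),"gf",s["gripper_force"])
    print("shift",d.round(1),"turn",v.round(4),"rows",max(np.linalg.norm(d)/50,np.degrees(np.linalg.norm(v))/8.59))
E
python3 - <<'E'
from h import *
go([.400,.1975,.22],tool(15.1,65,-1))
sc=pickle.load(open("pics/scene0.pkl","rb"))
for z in(0,.08,.1,.12): print(z,(proj(sc,[.455,-.15,z])*1.5).round(),(proj(sc,[.44,.04,z])*1.5).round())
E
```

```text
t 0.1 tcp [0.2004 0.5915 0.2326] J [ 86.1  22.1   0.4  -0.  -68.4 -14.8] w 0.9992756886742934 F [ 0.2 -0.3  1.2] gf 0.0
shift [315.5 309.   13.2] turn [ 0.5547 -0.171   2.4994] rows 17.11504196117408
0 [474. 345.] [374. 313.]
0.08 [478. 312.] [373. 281.]
0.1 [479. 304.] [372. 272.]
0.12 [480. 295.] [372. 263.]
```

Emit:
servo_tool --commands '[[[0.3,90,88,0,0.16,-0.05,0.73],[0.3,90,88,0,0.16,-0.05,0.73],[0.3,90,88,0,0.16,-0.05,0.73],[0.3,90,88,0,0.16,-0.05,0.73],[0.3,90,88,0,0.16,-0.05,0.73]]]'

```text
time_s: 0.6
tcp_pos: [0.2582, 0.4785, 0.2336]
ee_rot: [[0.487, -0.871, 0.063], [-0.868, -0.474, 0.152], [-0.103, -0.128, -0.986]]
wrist_force: [0.1, -0.7, 0.4]
gripper_width: 0.717
gripper_force: 0.0
```

```bash
python3 -c "
from h import *
go([.400,.1975,.22],tool(15.1,65,-1))"
```

```text
t 0.6 tcp [0.2582 0.4785 0.2336] J [ 79.9   9.5 -18.6   2.5 -52.7 -52.3] w 0.7167810639133798 F [ 0.1 -0.7  0.4] gf 0.0
shift [314.2  11.2 -20.4] turn [ 0.3924 -0.1209  1.7615] rows 12.064565552764028
```

Emit:
servo_tool --commands '[[[0.3,150,5,-10,0.16,-0.05,0.73],[0.3,150,5,-10,0.16,-0.05,0.73],[0.3,150,5,-10,0.16,-0.05,0.73],[0.3,150,5,-10,0.16,-0.05,0.73],[0.3,150,5,-10,0.16,-0.05,0.73]]]'

```text
time_s: 1.1
tcp_pos: [0.3273, 0.3444, 0.2276]
ee_rot: [[-0.208, -0.956, 0.209], [-0.943, 0.253, 0.218], [-0.261, -0.152, -0.953]]
wrist_force: [0.1, -0.2, -0.5]
gripper_width: 0.7
gripper_force: 0.0
```

```bash
python3 -c "
from h import *
go([.400,.1975,.22],tool(15.1,65,-1))"
```

```text
t 1.1 tcp [0.3273 0.3444 0.2276] J [ 70.5  -1.1 -36.1  11.3 -39.4 -91.8] w 0.7000701423168115 F [ 0.1 -0.2 -0.5] gf 0.0
shift [ 125.3 -105.4   -9.6] turn [ 0.2311 -0.0727  1.0302] rows 7.059147245089182
```

Emit:
servo_tool --commands '[[[0.3,90,-75,-7,0.16,-0.05,0.73],[0.3,90,-75,-7,0.16,-0.05,0.73],[0.3,90,-75,-7,0.16,-0.05,0.73],[0.3,90,-75,-7,0.16,-0.05,0.73],[0.3,90,-75,-7,0.16,-0.05,0.73]]]'

```text
time_s: 1.6
tcp_pos: [0.3792, 0.2401, 0.2222]
ee_rot: [[-0.751, -0.556, 0.356], [-0.534, 0.829, 0.168], [-0.388, -0.064, -0.919]]
wrist_force: [-0.3, -0.0, 0.3]
gripper_width: 0.696
gripper_force: 0.0
```

```bash
python3 -c "
from h import *
go([.400,.1975,.20],tool(15.1,65,-1))"
```

```text
t 1.6 tcp [0.3792 0.2401 0.2222] J [  60.4   -6.1  -47.7   25.5  -31.7 -135.7] w 0.696269226538382 F [-0.3 -0.   0.3] gf 0.0
shift [ 15.7 -45.4  20.7] turn [ 0.0747 -0.026   0.3245] rows 2.2280492220015597
```

Emit:
servo_tool --commands '[[[0.3,16,-45,20,0.075,-0.026,0.325],[0.3,16,-45,20,0.075,-0.026,0.325],[0.3,16,-45,20,0.075,-0.026,0.325],[0.3,16,-45,20,0.075,-0.026,0.325],[0.3,16,-45,20,0.075,-0.026,0.325]]]'

```text
time_s: 2.1
tcp_pos: [0.3995, 0.1989, 0.2007]
ee_rot: [[-0.873, -0.268, 0.407], [-0.244, 0.963, 0.112], [-0.422, -0.002, -0.906]]
wrist_force: [0.1, 0.1, 0.2]
gripper_width: 0.699
gripper_force: 0.0
```

```bash
python3 - <<'E'
from h import *
from station import r
go([.400,.1975,.119],tool(15.1,65,-1))
for n in("top","scene"):
    c=r.capture(n); pickle.dump(c,open(f"pics/{n}1.pkl","wb"))
    im=c["pixels"][:,:,::-1]
    u,v=[int(q) for q in proj(c,[.42,.2,.11])]; x=max(0,u-75);y=max(0,v-60)
    cv2.imwrite(f"pics/{n}1.png",cv2.resize(im[y:y+120,x:x+150],(400,320),interpolation=cv2.INTER_CUBIC))
cv2.imwrite("pics/b1.png",np.hstack([cv2.imread("pics/top1.png"),cv2.imread("pics/scene1.png")]))
E
```

```text
t 2.1 tcp [0.3995 0.1989 0.2007] J [  53.8   -5.2  -54.1   37.2  -25.7 -159.9] w 0.6988608353681989 F [0.1 0.1 0.2] gf 0.0
shift [34.4 -1.3 74.1] turn [ 0.0018 -0.0004  0.0078] rows 1.634202656756218
```

View pics/b1.png

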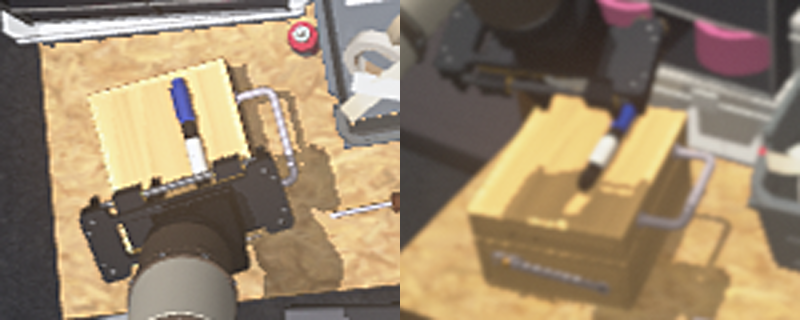

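The picture shows the open fingers straddling the near half of the pen in both views, so I lower.

Emit:
servo_tool --commands '[[[0.3,17,-1,37,0,0,0.008],[0.3,28,-1,60,0,0,0.008],[0.3,34,-1,74,0,0,0.008],[0.3,34,-1,74,0,0,0.008],[0.3,34,-1,74,0,0,0.008]]]'

```text
time_s: 2.7
tcp_pos: [0.4106, 0.2037, 0.1404]
ee_rot: [[-0.888, -0.256, 0.383], [-0.234, 0.967, 0.102], [-0.397, 0.001, -0.918]]
wrist_force: [-0.9, 0.3, 1.1]
gripper_width: 0.697
gripper_force: 0.0
```

```bash
python3 -c "
from h import *
go([.400,.1975,.119],tool(15.1,65,-1))"
```

```text
t 2.7 tcp [0.4106 0.2037 0.1404] J [  42.9    2.1  -61.2   61.8  -12.2 -177.4] w 0.696691292683297 F [-0.9  0.3  1.1] gf 0.0
shift [19.3 -3.3 14.9] turn [-0.0014 -0.0286 -0.005 ] rows 0.49334165055653273
```

```bash
python3 -c "
from h import *
go([.4045,.1985,.165],tool(15.1,78,-1))"
```

```text
t 2.7 tcp [0.4106 0.2037 0.1404] J [  42.9    2.1  -61.2   61.8  -12.2 -177.4] w 0.696691292683297 F [-0.9  0.3  1.1] gf 0.0
shift [ -3.1  -3.5 -25.5] turn [-0.0009  0.1983 -0.0051] rows 1.3231871032544094
```

Emit:
servo_tool --commands '[[[0.3,-3,-3,-25,0,0.2,-0.005],[0.3,-3,-3,-25,0,0.2,-0.005],[0.3,-3,-3,-25,0,0.2,-0.005],[0.3,-3,-3,-25,0,0.2,-0.005],[0.3,-3,-3,-25,0,0.2,-0.005]]]'

```text
time_s: 3.2
tcp_pos: [0.4046, 0.2032, 0.1663]
ee_rot: [[-0.944, -0.262, 0.2], [-0.255, 0.965, 0.06], [-0.209, 0.006, -0.978]]
wrist_force: [0.7, 0.5, 1.1]
gripper_width: 0.7
gripper_force: 0.0
```

```bash
python3 -c "
from h import *
go([.4045,.1985,.119],tool(15.1,78,-1))"
```

```text
t 3.2 tcp [0.4046 0.2032 0.1663] J [  51.8    3.4  -40.5   11.6  -36.7 -135.3] w 0.6997273352660884 F [0.7 0.5 1.1] gf 0.0
shift [11.2 -4.7 46. ] turn [0.006  0.0012 0.0006] rows 0.9508180152460831
```

Emit:
servo_tool --commands '[[[0.3,6,-4.5,23,0.006,0,0],[0.3,11,-4.5,46,0.006,0,0],[0.3,11,-4.5,46,0.006,0,0],[0.3,11,-4.5,46,0.006,0,0],[0.3,11,-4.5,46,0.006,0,0]]]'

```text
time_s: 3.7
tcp_pos: [0.4042, 0.1945, 0.1173]
ee_rot: [[-0.944, -0.262, 0.202], [-0.258, 0.965, 0.047], [-0.207, -0.008, -0.978]]
wrist_force: [0.4, -0.1, 0.1]
gripper_width: 0.698
gripper_force: 0.3
```

```bash
python3 -c "
from h import *
go([.4045,.1985,.119],tool(15.1,78,-1))"
```

```text
t 3.7 tcp [0.4042 0.1945 0.1173] J [  50.9    7.4  -46.4   15.9  -27.6 -139.3] w 0.6979410189213692 F [ 0.4 -0.1  0.1] gf 0.3260016821877798
shift [-1.6  3.8 -1.4] turn [-0.0072 -0.0005  0.0035] rows 0.0865021094962223
```

Emit:
servo_tool --commands '[[[0.3,-1,4,-0.5,0,0,0],[1,-1,4,-0.5,0,0,0],[1,-1,4,-0.5,0,0,0],[1,-1,4,-0.5,0,0,0],[1,-1,4,-0.5,0,0,0]]]'

```text
time_s: 4.2
tcp_pos: [0.4042, 0.1989, 0.1176]
ee_rot: [[-0.944, -0.262, 0.201], [-0.258, 0.965, 0.047], [-0.206, -0.007, -0.979]]
wrist_force: [-0.3, -0.7, 0.0]
gripper_width: 0.425
gripper_force: 0.0
```

Emit:
servo_tool --commands '[[[1,0,0,0,0,0,0],[1,0,0,0,0,0,0],[1,0,0,-30,0,0,0],[1,0,0,-60,0,0,0],[1,0,0,-80,0,0,0]]]'

```text
time_s: 4.7
tcp_pos: [0.3883, 0.1955, 0.1978]
ee_rot: [[-0.944, -0.262, 0.202], [-0.258, 0.965, 0.049], [-0.208, -0.006, -0.978]]
wrist_force: [0.7, 0.1, 0.3]
gripper_width: 0.197
gripper_force: 30.0
```

```bash
python3 -c "
from h import *
from station import r
go([.40,.10,.25],tool(260,50,1))
for n in('top','scene'):
    c=r.capture(n); pickle.dump(c,open(f'pics/{n}2.pkl','wb'))
    im=c['pixels'][:,:,::-1]
    u,v=[int(q) for q in proj(c,[.42,.2,.16])]; x=max(0,u-75);y=max(0,v-60)
    cv2.imwrite(f'pics/{n}2.png',cv2.resize(im[y:y+120,x:x+150],(400,320),interpolation=cv2.INTER_CUBIC))
cv2.imwrite('pics/b2.png',np.hstack([cv2.imread('pics/top2.png'),cv2.imread('pics/scene2.png')]))
"
```

```text
t 4.7 tcp [0.3883 0.1955 0.1978] J [  53.5   -0.8  -39.5   11.4  -42.7 -136.1] w 0.19683524492709228 F [0.7 0.1 0.3] gf 29.99873846769333
shift [  2.7 -95.5 -53.4] turn [ 0.2769  0.8027 -1.1334] rows 9.445872142286765
```

View pics/b2.png

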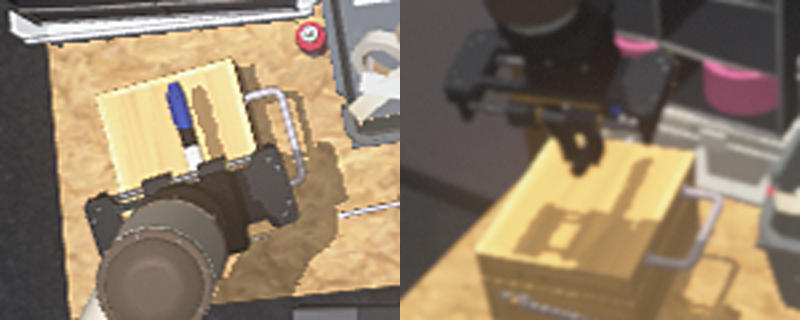

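The pen is gripped at 17 mm and lifted clear; its shadow is visible on the lid beside it.

```bash
python3 -c "
from h import *
go([.37,.08,.29],tool(270,32,1))"
```

```text
t 4.8 tcp [0.3891 0.1965 0.1989] J [  53.5   -0.9  -39.4   11.4  -42.5 -136.1] w 0.19839481094461595 F [ 0.8  0.6 -0.5] gf 29.998483657836914
shift [  28.7 -107.7  -99.1] turn [ 0.5335  1.0362 -1.2716] rows 11.504930627407417
```

Emit:
servo_tool --commands '[[[1,10,-20,-50,0.1,0.19,-0.23],[1,15,-40,-80,0.15,0.29,-0.35],[1,20,-60,-95,0.21,0.42,-0.51],[1,20,-70,-99,0.23,0.45,-0.55],[1,20,-70,-99,0.23,0.45,-0.55]]]'

```text
time_s: 5.3
tcp_pos: [0.3682, 0.1169, 0.2897]
ee_rot: [[-0.698, -0.713, -0.066], [-0.65, 0.67, -0.359], [0.3, -0.208, -0.931]]
wrist_force: [0.5, 0.1, -0.8]
gripper_width: 0.196
gripper_force: 30.0
```

```bash
python3 -c "
from h import *
go([.37,.06,.29],tool(270,32,1))"
```

```text
t 5.3 tcp [0.3682 0.1169 0.2897] J [ 50.5   2.8 -23.4  10.3 -82.9 -98.6] w 0.19635901432347866 F [ 0.5  0.1 -0.8] gf 29.998328983783722
shift [ 35.8 -39.5  20. ] turn [ 0.3095  0.586  -0.7264] rows 6.558386338480848
```

Emit:
servo_tool --commands '[[[1,7,-8,4,0.06,0.12,-0.145],[1,14,-16,8,0.12,0.24,-0.29],[1,20,-24,12,0.18,0.36,-0.44],[1,27,-32,16,0.22,0.43,-0.54],[1,27,-32,16,0.22,0.43,-0.54]]]'

```text
time_s: 5.8
tcp_pos: [0.3704, 0.0721, 0.2878]
ee_rot: [[-0.187, -0.98, -0.072], [-0.638, 0.177, -0.749], [0.747, -0.094, -0.659]]
wrist_force: [0.8, -0.1, -0.1]
gripper_width: 0.2
gripper_force: 30.0
```

```bash
python3 -c "
from h import *
go([.39,.0,.29],tool(280,32,1))"
```

```text
t 5.8 tcp [0.3704 0.0721 0.2878] J [ 54.4  11.2 -30.   22.2 -93.2 -75. ] w 0.200456759510554 F [ 0.8 -0.1 -0.1] gf 29.998325407505035
shift [ 44.  -32.2  51.1] turn [ 0.2277  0.146  -0.286 ] rows 2.6254287489511996
```

Emit:
servo_tool --commands '[[[1,15,-11,17,0.076,0.049,-0.095],[1,30,-22,34,0.152,0.098,-0.19],[1,44,-32,51,0.228,0.146,-0.286],[1,44,-32,51,0.228,0.146,-0.286],[1,44,-32,51,0.228,0.146,-0.286]]]'

```text
time_s: 6.3
tcp_pos: [0.3897, 0.001, 0.2905]
ee_rot: [[0.086, -0.985, 0.147], [-0.527, -0.17, -0.833], [0.846, -0.006, -0.534]]
wrist_force: [0.5, 0.1, 0.4]
gripper_width: 0.196
gripper_force: 30.0
```

```bash
python3 -c "
from h import *
go([.395,-.08,.29],tool(295,32,1))"
```

```text
t 6.3 tcp [0.3897 0.001  0.2905] J [ 52.6   7.1 -45.2  38.7 -85.8 -63.6] w 0.19647804686548997 F [0.5 0.1 0.4] gf 29.998269081115723
shift [42.7  8.6 68.5] turn [ 0.2216  0.0039 -0.1462] rows 1.7710973939167578
```

Emit:
servo_tool --commands '[[[1,21,4,34,0.11,0,-0.073],[1,42,8,68,0.22,0,-0.146],[1,42,8,68,0.22,0,-0.146],[1,42,8,68,0.22,0,-0.146],[1,42,8,68,0.22,0,-0.146]]]'

```text
time_s: 6.8
tcp_pos: [0.3972, -0.0775, 0.291]
ee_rot: [[0.223, -0.907, 0.359], [-0.485, -0.422, -0.766], [0.845, -0.003, -0.534]]
wrist_force: [-0.9, 0.9, -0.2]
gripper_width: 0.201
gripper_force: 30.0
```

```bash
python3 - <<'E'
from h import *
from station import r
go([.4,-.15,.26],tool(290,32,1))
for n in('top','scene'):
    c=r.capture(n); pickle.dump(c,open(f'pics/{n}3.pkl','wb'))
    im=c['pixels'][:,:,::-1]
    u,v=[int(q) for q in proj(c,[.4,-.1,.2])]; x=max(0,u-75);y=max(0,v-70)
    print(n,x,y)
    cv2.imwrite(f'pics/{n}3.png',cv2.resize(im[y:y+140,x:x+150],(400,373),interpolation=cv2.INTER_CUBIC))
cv2.imwrite('pics/b3.png',np.hstack([cv2.imread('pics/top3.png'),cv2.imread('pics/scene3.png')]))
E
```

```text
t 6.8 tcp [ 0.3972 -0.0775  0.291 ] J [ 41.9  -3.1 -59.5  58.3 -72.  -56.3] w 0.20117100080554776 F [-0.9  0.9 -0.2] gf 29.998499751091003
shift [ 9.6 28.2 73.1] turn [-0.0752  0.0052  0.0432] rows 1.5784724045267142
top 232 139
scene 217 108
```

View pics/b3.png

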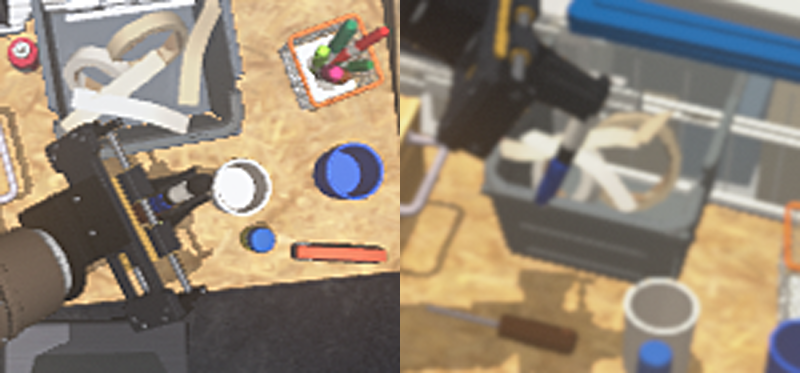

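```bash
python3 - <<'E'
from h import *
from station import r
s=r.sense();A=s["ee_rot"];p=s["tcp_pos"]
for off in(0,.005,.01):
  for t in (-.112,-.0435+.0685): 
    X=p+A@np.array([t,0,.0133+off+(.0146 if t<-.1 else -.0146)])
    a,b=[proj(pickle.load(open(f"pics/{n}3.pkl","rb")),X) for n in("top","scene")]
    print(off,t,X,"crop px",(a-[232,139])*2.667,(b-[217,108])*2.667+[400,0])
d=A@np.array([-.978,0,.208]);print("d",d)
E
```

```text
0 -0.112 [ 0.3822 -0.0442  0.1811] crop px [145.8523 206.5528] [532.9029 195.6003]
0 0.02500000000000001 [ 0.4024 -0.0882  0.3125] crop px [201.9102 182.2419] [595.7781  71.8649]
0.005 -0.112 [ 0.384  -0.048   0.1784] crop px [149.2987 204.7656] [537.819  198.1003]
0.005 0.02500000000000001 [ 0.4042 -0.092   0.3099] crop px [205.6514 180.2884] [601.0844  74.834 ]
0.01 -0.112 [ 0.3857 -0.0519  0.1758] crop px [152.7279 202.9872] [542.7195 200.5925]
0.01 0.02500000000000001 [ 0.406  -0.0959  0.3072] crop px [209.3717 178.3458] [606.3723  77.7929]
d [-0.1448  0.3144 -0.938 ]
```

```bash
cat >> h.py <<'E'
def tcp_for(R,bottom,off=.007): return np.asarray(bottom)-R@np.array([-.112,0,.0279+off])
E
python3 - <<'E'
from h import *
R=tool(287,32,1); b=np.array([.403,-.159,0])-.010*np.array([np.cos(np.radians(287)),np.sin(np.radians(287)),0])
p=tcp_for(R,b+[0,0,.115]); print(p); go(p,R)
E
```

```text
[ 0.4088 -0.1779  0.2285]
t 6.9 tcp [ 0.3973 -0.0771  0.2907] J [ 42.   -3.1 -59.5  58.3 -72.  -56.3] w 0.19533224302048002 F [ 0.5  0.9 -0.2] gf 29.9986732006073
shift [ -1.2  32.4 114.5] turn [-0.12    0.0047  0.0729] rows 2.380395065182742
```

Emit:
servo_tool --commands '[[[1,0,10,38,-0.04,0,0.024],[1,0,21,76,-0.08,0,0.048],[1,-1,32,114,-0.12,0.005,0.073],[1,-1,32,114,-0.12,0.005,0.073],[1,-1,32,114,-0.12,0.005,0.073]]]'

```text
time_s: 7.4
tcp_pos: [0.4247, -0.1744, 0.2411]
ee_rot: [[0.158, -0.961, 0.227], [-0.513, -0.277, -0.812], [0.843, 0.012, -0.537]]
wrist_force: [-0.1, -0.4, 0.1]
gripper_width: 0.198
gripper_force: 30.0
```

```bash
python3 - <<'E'
from h import *
from station import r
R=tool(287,32,1); b=np.array([.403,-.159,0])-.010*np.array([np.cos(np.radians(287)),np.sin(np.radians(287)),0])
p=tcp_for(R,b+[0,0,.030]); print(p); go(p,R)
for n in('top','scene'):
    c=r.capture(n); pickle.dump(c,open(f'pics/{n}4.pkl','wb'))
    im=c['pixels'][:,:,::-1].copy()
    u,v=[int(q) for q in proj(c,[.4,-.15,.1])]; x=max(0,u-45);y=max(0,v-45)
    s=r.sense(); 
    for o in(0,.01):
        q=proj(c,s["tcp_pos"]+s["ee_rot"]@[-.112,0,.0279+o])-[x,y]; print(n,"pred",q*4.444)
    cv2.imwrite(f'pics/{n}4.png',cv2.resize(im[y:y+90,x:x+90],(400,400),interpolation=cv2.INTER_CUBIC))
cv2.imwrite('pics/b4.png',np.hstack([cv2.imread('pics/top4.png'),cv2.imread('pics/scene4.png')]))
E
```

```text
[ 0.4088 -0.1779  0.1435]
t 7.4 tcp [ 0.4247 -0.1744  0.2411] J [ 17.3   5.  -61.1  74.1 -61.3 -61.7] w 0.19775130924860354 F [-0.1 -0.4  0.1] gf 29.998556077480316
shift [-83.1  15.1  51.7] turn [0.0203 0.0086 0.0012] rows 1.9805456225056945
top pred [189.9644 182.3029]
top pred [201.0291 178.8094]
scene pred [194.2502 136.7915]
scene pred [209.5392 146.515 ]
```

View pics/b4.png

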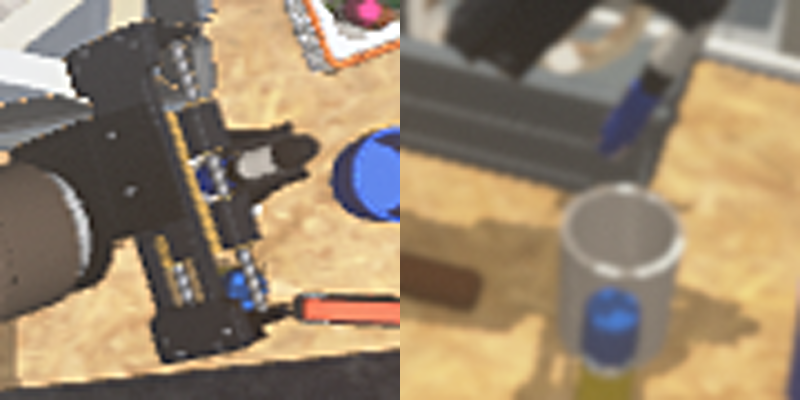

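Scene crop: pen tip at (610,150), just up-left of the tumbler mouth centre (620,235), so it hangs about where predicted. The elbow is at its limit, so I turn the approach to due right, which puts the wrist farther out.

```bash
python3 - <<'E'
from h import *
R=tool(270,32,1); b=np.array([.403,-.149,0])
for z in(.115,.045):
  p=tcp_for(R,b+[0,0,z],.010); print(p); go(p,R)
E
```

```text
[ 0.403  -0.1762  0.2301]
t 7.5 tcp [ 0.4248 -0.1729  0.2418] J [ 17.5   4.9 -61.1  74.1 -61.2 -61.7] w 0.19450047090724967 F [-0.   0.1 -0.2] gf 29.998489916324615
shift [-11.7  21.7   3.9] turn [-0.235   0.0071  0.1601] rows 1.897003032882752
[ 0.403  -0.1762  0.1601]
t 7.5 tcp [ 0.4248 -0.1729  0.2418] J [ 17.5   4.9 -61.1  74.1 -61.2 -61.7] w 0.19450047090724967 F [-0.   0.1 -0.2] gf 29.998489916324615
shift [-70.7  21.   41.5] turn [-0.235   0.0071  0.1601] rows 1.897003032882752
```

Emit:
servo_tool --commands '[[[1,-4,7,0,-0.08,0,0.053],[1,-8,14,0,-0.16,0,0.107],[1,-10,22,2,-0.235,0.007,0.16],[1,-10,22,2,-0.235,0.007,0.16],[1,-10,22,2,-0.235,0.007,0.16]]]'

```text
time_s: 8.0
tcp_pos: [0.4025, -0.1752, 0.2325]
ee_rot: [[0.002, -1.0, 0.003], [-0.53, -0.003, -0.848], [0.848, 0.0, -0.53]]
wrist_force: [0.7, 0.9, -0.3]
gripper_width: 0.199
gripper_force: 30.0
```

```bash
python3 - <<'E'
from h import *
R=tool(270,32,1); b=np.array([.403,-.149,0])
for z in(.115,.045):
  p=tcp_for(R,b+[0,0,z],.010); print(p); go(p,R)
E
```

```text
[ 0.403  -0.1762  0.2301]
t 8.0 tcp [ 0.4025 -0.1752  0.2325] J [ 23.2  10.3 -54.8  56.1 -70.  -65.7] w 0.19930375689955013 F [ 0.7  0.9 -0.3] gf 29.998566806316376
shift [-1.6 -0.5  2.2] turn [-0.0026  0.0002  0.002 ] rows 0.054416994053470516
[ 0.403  -0.1762  0.1601]
t 8.0 tcp [ 0.4025 -0.1752  0.2325] J [ 23.2  10.3 -54.8  56.1 -70.  -65.7] w 0.19930375689955013 F [ 0.7  0.9 -0.3] gf 29.998566806316376
shift [-60.9  -0.6  39.3] turn [-0.0026  0.0002  0.002 ] rows 1.4496895588608796
```

Emit:
servo_tool --commands '[[[1,-15,0,10,0,0,0],[1,-30,0,20,0,0,0],[1,-45,-0.5,29,0,0,0],[1,-61,-0.5,39,0,0,0],[1,-61,-0.5,39,0,0,0]]]'

```text
time_s: 8.5
tcp_pos: [0.401, -0.1777, 0.159]
ee_rot: [[0.004, -1.0, -0.002], [-0.529, -0.0, -0.849], [0.849, 0.005, -0.529]]
wrist_force: [0.1, -1.4, -0.5]
gripper_width: 0.195
gripper_force: 30.0
```

```bash
python3 - <<'E'
from h import *
from station import r
R=tool(270,32,1); go([.403,-.1762,.16],R)
for n in('top','scene'):
    c=r.capture(n); im=c['pixels'][:,:,::-1].copy()
    u,v=[int(q) for q in proj(c,[.4,-.15,.1])]; x=max(0,u-45);y=max(0,v-45)
    cv2.imwrite(f'pics/{n}5.png',cv2.resize(im[y:y+90,x:x+90],(400,400),interpolation=cv2.INTER_CUBIC))
cv2.imwrite('pics/b5.png',np.hstack([cv2.imread('pics/top5.png'),cv2.imread('pics/scene5.png')]))
E
```

```text
t 8.5 tcp [ 0.401  -0.1777  0.159 ] J [ 20.5  18.  -59.9  63.  -63.  -77. ] w 0.19540127998594323 F [ 0.1 -1.4 -0.5] gf 29.99883323907852
shift [ 0.  -2.  -1.8] turn [ 0.0024 -0.0009  0.004 ] rows 0.05340418085237381
```

View pics/b5.png

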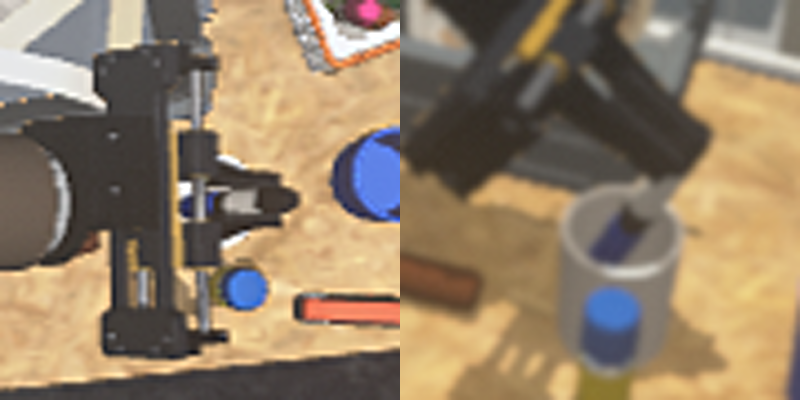

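Blue end is inside the tumbler mouth (scene crop (615,245)); I release and back off along the fingers.

Emit:
servo_tool --commands '[[[0.45,0,0,0,0,0,0],[0.45,0,0,0,0,0,0],[0.45,0,0,0,0,0,0],[0.45,0,0,0,0,0,0],[0.45,0,0,0,0,0,0]]]'

```text
time_s: 9.1
tcp_pos: [0.402, -0.1775, 0.16]
ee_rot: [[-0.001, -1.0, -0.002], [-0.53, 0.002, -0.848], [0.848, 0.001, -0.53]]
wrist_force: [-0.6, -0.9, 0.1]
gripper_width: 0.519
gripper_force: 0.0
```

Emit:
servo_tool --commands '[[[0.45,0,0,-15,0,0,0],[0.45,0,0,-40,0,0,0],[0.45,10,0,-75,0,0,0],[0.45,25,0,-110,0,0,0],[0.45,25,0,-110,0,0,0]]]'

```text
time_s: 9.6
tcp_pos: [0.4047, -0.0942, 0.2418]
ee_rot: [[-0.004, -1.0, 0.005], [-0.533, -0.002, -0.846], [0.846, -0.006, -0.533]]
wrist_force: [0.1, 0.7, -0.0]
gripper_width: 0.549
gripper_force: 0.0
```

```bash
python3 - <<'E'
from h import *
from station import r
go([.449,.105,.20],tool(-76.5,90,1)); go([.449,.105,.20],tool(-76.5,90,-1))
for n in('top','scene'):
    c=r.capture(n); im=c['pixels'][:,:,::-1].copy(); pickle.dump(c,open(f'pics/{n}6.pkl','wb'))
    u,v=[int(q) for q in proj(c,[.4,-.15,.1])]; x=max(0,u-45);y=max(0,v-45)
    cv2.imwrite(f'pics/{n}6.png',cv2.resize(im[y:y+90,x:x+90],(400,400),interpolation=cv2.INTER_CUBIC))
cv2.imwrite('pics/b6.png',np.hstack([cv2.imread('pics/top6.png'),cv2.imread('pics/scene6.png')]))
E
```

```text
t 9.6 tcp [ 0.4047 -0.0942  0.2418] J [ 36.4  11.7 -49.3  44.6 -77.  -66.7] w 0.5488459563074736 F [ 0.1  0.7 -0. ] gf 0.0
shift [-141.8  -44.4 -146. ] turn [ 0.1119 -1.0041 -0.2166] rows 6.892086681555638
t 9.6 tcp [ 0.4047 -0.0942  0.2418] J [ 36.4  11.7 -49.3  44.6 -77.  -66.7] w 0.5488459563074736 F [ 0.1  0.7 -0. ] gf 0.0
shift [-141.8  -44.4 -146. ] turn [-1.4161 -0.1578  2.565 ] rows 19.571086670181955
```

View pics/b6.png

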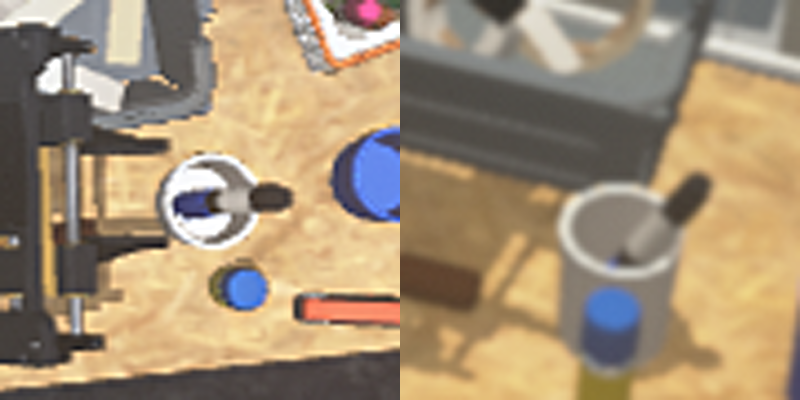

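The pen stands leaning in the upright tumbler (top crop: blue end at (190,205), black end at (270,198)). Glue and stapler look undisturbed. Next, the handle.

```bash
cat >> h.py <<'E'
HR=tool(193.5,90,1)@Rn.from_euler("x",10,degrees=True).as_matrix()
n_=np.array([np.cos(np.radians(-76.5)),np.sin(np.radians(-76.5)),0])
HINGE=np.array([.4010,.3068,.0685])
def bar(a): a=a+np.arctan2(18,206); return HINGE+.20678*(np.cos(a)*n_+np.sin(a)*np.array([0,0,1]))
E
python3 -c "
from h import *
print(bar(0)); go(bar(0)+[0,0,.13],HR)"
```

```text
[0.4491 0.1065 0.0865]
t 9.7 tcp [ 0.4022 -0.097   0.2394] J [ 36.2  11.8 -49.7  44.6 -76.8 -66.8] w 0.5500128631407528 F [-0.6 -0.1 -0.9] gf 0.0
shift [-127.5  -46.6 -160.4] turn [-0.5293 -0.7362  1.2694] rows 10.405037878487297
```

Emit:
servo_tool --commands '[[[0.66,-15,-9,-40,-0.05,-0.07,0.12],[0.66,-30,-15,-80,-0.1,-0.14,0.25],[0.66,-60,-22,-110,-0.15,-0.21,0.37],[0.66,-80,-28,-120,-0.2,-0.28,0.49],[0.66,-80,-28,-120,-0.24,-0.33,0.57]]]'

```text
time_s: 10.2
tcp_pos: [0.431, 0.0477, 0.2329]
ee_rot: [[-0.565, -0.814, -0.135], [-0.618, 0.526, -0.584], [0.546, -0.246, -0.801]]
wrist_force: [-1.0, -1.3, 0.2]
gripper_width: 0.339
gripper_force: 0.0
```

```bash
python3 -c "
from h import *
go(bar(0)+[0,0,.13],HR)"
```

```text
t 10.2 tcp [0.431  0.0477 0.2329] J [ 41.8  14.8 -26.6  20.5 -80.6 -88.3] w 0.33921843515727473 F [-1.  -1.3  0.2] gf 0.0
shift [-55.5  20.3 -23.6] turn [-0.289  -0.4104  0.6949] rows 5.717330037389253
```

Emit:
servo_tool --commands '[[[0.66,-11,4,-5,-0.05,-0.071,0.12],[0.66,-22,8,-10,-0.1,-0.142,0.24],[0.66,-33,12,-14,-0.15,-0.213,0.36],[0.66,-44,16,-19,-0.2,-0.284,0.48],[0.66,-55,20,-23,-0.25,-0.355,0.6]]]'

```text
time_s: 10.7
tcp_pos: [0.4481, 0.1037, 0.2171]
ee_rot: [[-0.949, -0.317, -0.002], [-0.308, 0.926, -0.22], [0.071, -0.208, -0.976]]
wrist_force: [-0.0, -0.6, 0.0]
gripper_width: 0.339
gripper_force: 0.0
```

```bash
python3 - <<'E'
from h import *
from station import r
go(bar(0)+[0,0,.13],HR); go(bar(0)+[0,0,.06],HR)
E
```

```text
t 10.7 tcp [0.4481 0.1037 0.2171] J [  39.7    8.9  -25.4   10.7  -64.3 -116.7] w 0.3388226470089051 F [-0.  -0.6  0. ] gf 0.0
shift [-1.9  2.4 -0. ] turn [-0.0381 -0.055   0.0909] rows 0.7528338305962129
t 10.7 tcp [0.4481 0.1037 0.2171] J [  39.7    8.9  -25.4   10.7  -64.3 -116.7] w 0.3388226470089051 F [-0.  -0.6  0. ] gf 0.0
shift [-6.9 17.  68.2] turn [-0.0381 -0.055   0.0909] rows 1.4133140139008828
```

Emit:
servo_tool --commands '[[[0.66,-3,8,34,-0.038,-0.055,0.091],[0.66,-7,17,68,-0.038,-0.055,0.091],[0.66,-7,17,68,-0.038,-0.055,0.091],[0.66,-7,17,68,-0.038,-0.055,0.091],[0.66,-7,17,68,-0.038,-0.055,0.091]]]'

```text
time_s: 11.2
tcp_pos: [0.4502, 0.1077, 0.1491]
ee_rot: [[-0.971, -0.236, 0.043], [-0.24, 0.956, -0.169], [-0.001, -0.175, -0.985]]
wrist_force: [2.0, -0.8, 0.5]
gripper_width: 0.343
gripper_force: 0.0
```

```bash
python3 - <<'E'
from h import *
from station import r
go(bar(0)+[0,0,.002],HR)
ims=[]
for n in('top','scene'):
    c=r.capture(n); im=c['pixels'][:,:,::-1].copy()
    u,v=[int(q) for q in proj(c,[.43,.12,.1])]; x=max(0,u-50);y=max(0,v-50)
    ims.append(cv2.resize(im[y:y+100,x:x+100],(400,400),interpolation=cv2.INTER_CUBIC))
cv2.imwrite('pics/b7.png',np.hstack(ims))
E
```

```text
t 11.2 tcp [0.4502 0.1077 0.1491] J [  39.5   11.8  -33.    11.9  -50.2 -123.6] w 0.34250452866110953 F [ 2.  -0.8  0.5] gf 0.0
shift [ 1.5  9.7 59.8] turn [-0.0011  0.002   0.0067] rows 1.212961825156307
```

View pics/b7.png

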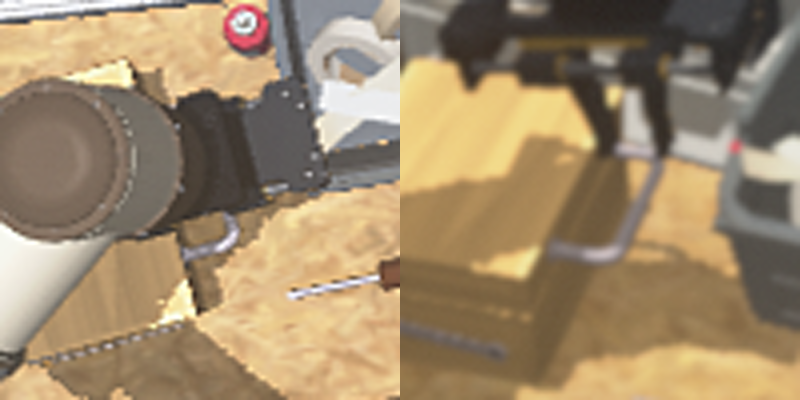

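The fingers hang over the handle, one to each side ((603,150) and (660,150) in the scene crop). The gripper body's end sits just over the bin's edge, with the tilt keeping it raised. I descend gently.

Emit:
servo_tool --commands '[[[0.66,0.5,3,20,0,0,0],[0.66,1,6,38,0,0,0],[0.66,1.5,8,50,0,0,0],[0.66,1.5,9.5,60,0,0,0],[0.66,1.5,9.5,60,0,0,0]]]'

```text
time_s: 11.8
tcp_pos: [0.4478, 0.1058, 0.0869]
ee_rot: [[-0.971, -0.237, 0.04], [-0.24, 0.956, -0.171], [0.002, -0.175, -0.984]]
wrist_force: [0.2, -0.5, 0.8]
gripper_width: 0.341
gripper_force: 0.0
```

```bash
python3 - <<'E'
from h import *
go(bar(0)+[0,0,.002],HR)
E
```

```text
t 11.8 tcp [0.4478 0.1058 0.0869] J [  39.3   16.8  -38.3   14.1  -40.2 -126.6] w 0.34120274746036006 F [ 0.2 -0.5  0.8] gf 0.0
shift [-1.4  0.1 -1.7] turn [-0.0018 -0.0008  0.0072] rows 0.0496053788833497
```

No contact. Closing.

Emit:
servo_tool --commands '[[[1,0,0,0,0,0,0],[1,0,0,0,0,0,0],[1,0,0,0,0,0,0],[1,0,0,0,0,0,0],[1,0,0,0,0,0,0]]]'

```text
time_s: 12.3
tcp_pos: [0.4482, 0.1087, 0.0876]
ee_rot: [[-0.971, -0.237, 0.044], [-0.241, 0.957, -0.164], [-0.003, -0.17, -0.985]]
wrist_force: [-8.4, 11.2, 0.9]
gripper_width: 0.102
gripper_force: 30.0
```

```bash
python3 - <<'E'
from h import *
from station import r
go(bar(0),HR)
s=r.sense();A=s["ee_rot"]
b0=bar(0)
for a in np.arange(0.1,1.31,.1).tolist()+[1.305]: print(round(a,3),(A.T@(bar(a)-b0)*1000).round(1))
E
```

```text
t 12.3 tcp [0.4482 0.1087 0.0876] J [  39.4   16.7  -38.2   13.9  -40.  -126.6] w 0.10178526400502655 F [-8.4 11.2  0.9] gf 30.025527477264404
shift [-0.3 -2.2  1.5] turn [0.0039 0.0042 0.0069] rows 0.059548151956700726
0.1 [ -0.1  -0.7 -20.7]
0.2 [ -0.2   0.7 -41.3]
0.3 [ -0.3   4.1 -61.7]
0.4 [ -0.4   9.5 -81.6]
0.5 [  -0.5   17.  -100.9]
0.6 [  -0.7   26.2 -119.4]
0.7 [  -0.8   37.3 -136.8]
0.8 [  -1.    50.1 -153. ]
0.9 [  -1.1   64.5 -167.9]
1.0 [  -1.3   80.2 -181.3]
1.1 [  -1.5   97.2 -193.1]
1.2 [  -1.6  115.3 -203.1]
1.3 [  -1.8  134.3 -211.2]
1.305 [  -1.8  135.3 -211.5]
```

Emit:
servo_tool --commands '[[[1,0,2.5,-3,0,0,0],[1,0,2.3,-11,0,0,0],[1,0,2.2,-21,0,0,0],[1,0,2.8,-31,0,0,0],[1,0,3.5,-41,0,0,0]]]'

```text
time_s: 12.8
tcp_pos: [0.4462, 0.1164, 0.1284]
ee_rot: [[-0.971, -0.237, 0.043], [-0.24, 0.956, -0.169], [-0.001, -0.175, -0.985]]
wrist_force: [4.3, -1.4, -0.8]
gripper_width: 0.102
gripper_force: 30.0
```

```bash
cat >> h.py <<'E'
def swing(a0,a1):
    """tool-frame shifts for the arc, and lid angle seen from TCP"""
    from station import r
    s=r.sense();A=s["ee_rot"]; v=s["tcp_pos"]-HINGE
    print("angle",np.arctan2(v[2],v@n_)-np.arctan2(18,206),"rad mm",1000*np.hypot(v[2],v@n_),"along",1000*np.cross(n_,v)[2],"F",s["wrist_force"].round(1),"Ftool",(A.T@s["wrist_force"]).round(1),"J",s["joints"].round(0),"w",s["gripper_width"].round(3))
    for k in range(1,6): a=a0+(a1-a0)*k/5; print(round(a,3),(A.T@(bar(a)-bar(a0))*1000).round(1))
E
python3 -c "
from h import *
swing(.2,.5)"
```

```text
Traceback (most recent call last):
  File "h.py", line 33, in swing
    print("angle",np.arctan2(v[2],v@n_)-np.arctan2(18,206),"rad mm",1000*np.hypot(v[2],v@n_),"along",1000*np.cross(n_,v)[2],"F",s["wrist_force"].round(1),"Ftool",(A.T@s["wrist_force"]).round(1),"J",s["joints"].round(0),"w",s["gripper_width"].round(3))
                                                                                                                                                                                                                               ^^^^^^^^^^^^^^^^^^^^^^^^
AttributeError: 'float' object has no attribute 'round'
```

Emit:
servo_tool --commands '[[[1,0,1.9,-12.3,0,0,0],[1,0,4.4,-24.4,0,0,0],[1,0,7.6,-36.3,0,0,0],[1,0,11.7,-48,0,0,0],[1,0,16.3,-59.6,0,0,0]]]'

```text
time_s: 13.3
tcp_pos: [0.4398, 0.1414, 0.1849]
ee_rot: [[-0.971, -0.237, 0.043], [-0.241, 0.955, -0.171], [-0.001, -0.177, -0.984]]
wrist_force: [4.8, -4.1, 1.0]
gripper_width: 0.102
gripper_force: 30.0
```

```bash
sed -i 's/s\["gripper_width"\].round(3)/s["gripper_width"]/' h.py; python3 -c "
from h import *
swing(.5,.8)"
```

```text
angle 0.5136222256253862 rad mm 205.9079911963844 along -0.8401984402629028 F [ 4.8 -4.1  1. ] Ftool [-3.7 -5.3 -0. ] J [  44.   10.  -29.   11.  -57. -126.] w 0.10177228130383607
0.56 [ -0.1   5.3 -11.2]
0.62 [ -0.1  11.2 -22.1]
0.68 [ -0.2  17.8 -32.6]
0.74 [ -0.3  25.  -42.7]
0.8 [ -0.3  32.8 -52.4]
```

Emit:
servo_tool --commands '[[[1,0,5,-11.2,0,0,0],[1,0,11,-22.1,0,0,0],[1,0,17.5,-32.6,0,0,0],[1,0,24.5,-42.7,0,0,0],[1,0,32.3,-52.4,0,0,0]]]'

```text
time_s: 13.8
tcp_pos: [0.4299, 0.1807, 0.2314]
ee_rot: [[-0.971, -0.236, 0.043], [-0.24, 0.955, -0.173], [-0.001, -0.178, -0.984]]
wrist_force: [4.4, -5.2, 4.3]
gripper_width: 0.102
gripper_force: 30.0
```

```bash
python3 -c "
from h import *
swing(.8,1.1)"
```

```text
angle 0.812325901774727 rad mm 208.03572143517343 along -1.3131968714525932 F [ 4.4 -5.2  4.3] Ftool [-3.1 -6.8 -3.1] J [  48.    8.  -24.    9.  -65. -129.] w 0.1020963200808997
0.86 [-0.1  8.3 -9.2]
0.92 [ -0.2  17.2 -17.8]
0.98 [ -0.2  26.6 -25.9]
1.04 [ -0.3  36.5 -33.5]
1.1 [ -0.4  46.8 -40.4]
```

Emit:
servo_tool --commands '[[[1,0,7.5,-10,0,0,0],[1,0,16,-19,0,0,0],[1,0,25.3,-27.3,0,0,0],[1,0,35,-35,0,0,0],[1,0,45.3,-42,0,0,0]]]'

```text
time_s: 14.3
tcp_pos: [0.417, 0.2322, 0.2641]
ee_rot: [[-0.971, -0.237, 0.042], [-0.24, 0.956, -0.171], [-0.0, -0.176, -0.984]]
wrist_force: [3.1, -3.4, 5.9]
gripper_width: 0.103
gripper_force: 30.0
```

```bash
python3 -c "
from h import *
swing(1.1,1.305)"
```

```text
angle 1.1120007001966294 rad mm 209.94257079759026 along -1.8817882892543363 F [ 3.1 -3.4  5.9] Ftool [-2.1 -5.  -5.1] J [  54.    8.  -18.    8.  -71. -133.] w 0.10343005975574171
1.141 [-0.1  7.3 -4.4]
1.182 [-0.1 14.7 -8.4]
1.223 [ -0.2  22.3 -12.2]
1.264 [ -0.2  30.1 -15.6]
1.305 [ -0.3  38.  -18.7]
```

Emit:
servo_tool --commands '[[[1,0,8,-5,0,0,0],[1,0,16,-9.5,0,0,0],[1,0,24,-13.5,0,0,0],[1,0,31,-17,0,0,0],[1,0,37.5,-19.5,0,0,0]]]'

```text
time_s: 14.8
tcp_pos: [0.407, 0.272, 0.2755]
ee_rot: [[-0.971, -0.237, 0.041], [-0.241, 0.956, -0.17], [0.001, -0.175, -0.985]]
wrist_force: [0.7, -2.4, 4.9]
gripper_width: 0.1
gripper_force: 30.0
```

Emit:
servo_tool --commands '[[[1,0,0,0,0,0,0],[1,0,0,0,0,0,0],[1,0,0,0,0,0,0],[1,0,0,0,0,0,0],[1,0,0,0,0,0,0]]]'

```text
time_s: 15.3
tcp_pos: [0.4071, 0.2717, 0.2753]
ee_rot: [[-0.971, -0.237, 0.041], [-0.24, 0.956, -0.169], [0.001, -0.174, -0.985]]
wrist_force: [1.3, -1.5, 6.0]
gripper_width: 0.098
gripper_force: 30.0
```

```bash
python3 - <<'E'
from h import *
from station import r
swing(1.305,1.305)
# circle fit of the held path in the plane across the hinge: fixed radius, free centre
P=np.array([[.4462,.1164,.1284],[.4398,.1414,.1849],[.4299,.1807,.2314],[.4170,.2322,.2641],r.sense()["tcp_pos"]])
q=np.c_[(P-HINGE)@n_,P[:,2]-.0685]
from scipy.optimize import least_squares
f=least_squares(lambda x:np.hypot(q[:,0]-x[0],q[:,1]-x[1])-x[2],[0,0,.207]); print("centre",f.x,f.fun)
for cx,cz in(f.x[:2],(0,0),(-.003,0)): print(np.arctan2(q[-1,1]-cz,q[-1,0]-cx)-np.arctan2(18,206))
c=r.capture("scene"); c0=pickle.load(open("pics/scene6.pkl","rb"))
t=r.capture("top"); t0=pickle.load(open("pics/top6.pkl","rb"))
for n,a,b in(("scene",c,c0),("top",t,t0)):
  for m,X in(("tumbler",[.403,-.16,.09]),("glue",[.342,-.178,.09]),("bottle",[.562,.086,.098])):
    u,v=proj(a,X).astype(int); print(n,m,np.abs(a["pixels"][v-14:v+14,u-14:u+14].astype(int)-b["pixels"][v-14:v+14,u-14:u+14]).mean().round(1))
# lid front-edge/handle view check: dark-free crop kept unviewed
E
```

```text
angle 1.3135733323893097 rad mm 209.8514448643539 along -2.291449160311742 F [ 1.3 -1.5  6. ] Ftool [-0.9 -2.8 -5.6] J [  57.    9.  -15.    8.  -73. -136.] w 0.0982577909161472
1.305 [0. 0. 0.]
1.305 [0. 0. 0.]
1.305 [0. 0. 0.]
1.305 [0. 0. 0.]
1.305 [0. 0. 0.]
centre [-0.0021  0.0058  0.2048] [ 0.0002 -0.0004 -0.      0.0005 -0.0003]
1.2988801820794407
1.3135733323893097
1.299518675185239
scene tumbler 5.4
scene glue 5.8
scene bottle 59.5
top tumbler 11.5
top glue 6.4
top bottle 7.0
```

```bash
python3 -c "
from station import r
print(r.finish_job())"
```

```text
the job is handed in; nothing more can be done
None
```

The pen stands leaning in the white tumbler, and the gripper is holding the lid still at about 1.30 rad, estimated from the TCP position (target 1.305). I handed the job in at about 15 s; no verdict was returned.

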